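# Make up the tea tray and the sauce tray from the pantry turntable

### The job

Make up two kits from the stock on the locked turntable: in the tray with two compartments stand the salt pig in the larger one and the steel milk jug in the smaller one; in the tray with three compartments stand the mortar in the largest, the pestle on its broad head in the middle one, and the short spice jar in the other end one. Each must end standing flat on the floor of its compartment; tip nothing over, and leave the tall spice jar and the glass tumbler where they stand.

Things in the scene. Friction and masses are not known exactly. Their poses are not given: they have to be found in the camera images.
- milk_jug: small stainless steel milk jug, 72 tall, open at the top; z axis up through its middle; origin at the centre of its underside. Round body 54 across from 12 to 55 above its underside (grip at about 46), foot 50 across, neck and rim 47 across from 63 up. A thin wire handle stands out to its +y, to 49 from the axis, between 25 and 64 above the underside; a small lip juts to 31 from the axis at -y near the rim. So grip it with the fingers closing roughly along its x. 0.16 kg.
- salt_pig: small glazed white ceramic salt pig, 78 tall, domed top; z axis up through its middle; origin at the centre of its underside. Round body 58 across from 12 to 50 above its underside (grip at about 38), foot 52 across. A round, slanting black mouth in a white collar 38 across bulges out to about 40 from the axis on its -x side, between about 35 and 78 above the underside. So grip it with the fingers closing roughly along its y. 0.25 kg.
- short_jar: SHORT spice jar of clear plastic with a black twist cap, 62 tall, 45 across, plain cylinder (cap is the top 18); z axis up through its middle; origin at the centre of its underside. Grip at about 35 above the underside. 0.06 kg.
- tall_jar: TALL spice jar, the same clear plastic and black cap, 100 tall, 45 across; z axis up through its middle; origin at the centre of its underside. Not wanted: it stays on the turntable where it stands (may shift no more than 30). 0.09 kg.
- mortar: small dark wooden mortar, an empty cup 75 tall; z axis up through its middle; origin at the centre of its underside. Outside 60 across from 32 above its underside to the rim (grip at about 50), waist 48 across at 16, foot 56 across; wall 6, hollow from 22 up. 0.18 kg.
- pestle: dark wooden pestle standing on its broad flat head, 115 tall; z axis up through its middle; origin at the centre of its underside. Head 40 across up to 30, tapering to a handle 22 across from 45 to 105 above the underside (grip at about 80). 0.09 kg.
- turntable: white plastic turntable, 290 across, flat top 30 above the table, fixed (locked, does not turn); origin on its axis at table height, z up. In its middle a small lock knob, 40 across, rising to 58 above the table. The six stock things stand in a ring 108 from its axis, one every 60 degrees, in any order: 108 from centre to centre.
- tray_two: low light-wood tray with TWO compartments in a row, 200 (along its x) x 92 (y), fixed to the table; origin at the centre of its underside on the table, z up. Floors 6 above the table, walls reach 18 above the table. Both compartments are 80 wide in y. Larger one: centre at x = -49, 90 long. Smaller one: centre at x = +57, 74 long. Outer walls are 6 thick, the wall between them 24.
- tray_three: low light-wood tray with THREE compartments in a row, 254 (along its x) x 92 (y), fixed to the table; origin at the centre of its underside on the table, z up. Floors 6 above the table, walls reach 18 above the table. All are 80 wide in y. Largest: centre at x = -79, 84 long. Middle: centre at x = +9, 64 long. Other end: centre at x = +88, 66 long. Outer walls are 6 thick, the walls between 14.
- tumbler: greenish glass tumbler, 85 tall, 58 across the rim, standing on the table beyond the turntable; z axis up through its middle; origin at the centre of its underside. Not wanted: leave it (may shift no more than 30).

How it is judged (in metres and radians):
At the end, for the whole second after the job is handed in: Each of the five things is inside its compartment (13 to 18 mm of its centre along the tray, 14 to 22 across), on the floor (underside 2 to 10 mm above the table), within 0.08 rad of upright, at rest; tall jar and tumbler upright, within 30 mm of where they stood (x of salt_pig in the frame of tray_two between -0.067 and -0.031 m and y of salt_pig in the frame of tray_two between -0.015 and 0.015 m and z of salt_pig in the frame of tray_two between 0.002 and 0.01 m and angle between each of salt_pig, milk_jug, mortar, pestle, short_jar's own z axis and vertical below 0.08 rad and linear speed of each of salt_pig, milk_jug, mortar, pestle, short_jar below 0.02 m/s and x of milk_jug in the frame of tray_two between 0.043 and 0.071 m and y of milk_jug in the frame of tray_two between -0.017 and 0.017 m and z of milk_jug in the frame of tray_two between 0.002 and 0.01 m and x of mortar in the frame of tray_three between -0.095 and -0.063 m and y of mortar in the frame of tray_three between -0.014 and 0.014 m and z of mortar in the frame of tray_three between 0.002 and 0.01 m and x of pestle in the frame of tray_three between -0.005 and 0.023 m and y of pestle in the frame of tray_three between -0.022 and 0.022 m and z of pestle in the frame of tray_three between 0.002 and 0.01 m and x of short_jar in the frame of tray_three between 0.075 and 0.101 m and y of short_jar in the frame of tray_three between -0.02 and 0.02 m and z of short_jar in the frame of tray_three between 0.002 and 0.01 m and distance of each of tall_jar, tumbler from where it was at the start of the episode below 0.03 m and angle between each of tall_jar, tumbler's own z axis and vertical below 0.1 rad); the robot touches nothing.
It fails at once if one of the stock things or the tumbler is tipped over (leans more than 0.6 rad) (angle between any of milk_jug, salt_pig, short_jar, tall_jar, mortar, pestle, tumbler's own z axis and vertical above 0.6 rad).
It fails at once if the tall jar or the tumbler is moved more than 30 mm (distance of any of tall_jar, tumbler from where it was at the start of the episode above 0.03 m).
It also fails if it takes over 134 s, if anything falls off the work surface, if the arm or the gripper's body presses on something with over 40 N, if the wrist force passes 120 N, or if a joint passes its speed limit or range.

### The arm

A 6-joint arm with a two-finger parallel gripper is mounted at the origin on the work surface. World frame = base frame: x ahead of the robot, y to its left, z up, the work surface at z = 0. Lengths are in mm, angles in rad, forces in N, time in s.
With the tool pointing down it reaches from about 350 to 875 mm from the base axis. Payload 4.2 kg.
Tool frame: the origin (TCP) lies between the finger pads; the fingertips stand 11 mm ahead of it and the grasp point (between the pads) lies 8 mm behind it; z points along the fingers, y is the direction in which the jaws open and shut (so a half turn about z gives the same grasp; the last joint's range is limited). The gripper opens to 85 mm and grips with 20 to 120 N. Pads are 22 mm wide; open, the fingers measure 114 mm over their backs; the gripper's body (76 mm by 85 mm) begins 54 mm behind the grasp point. The pads swing forward as they close: fully open they stand 13 mm farther back than shut.
Start: joints at [1.608, 0.385, 0.008, 0, -1.194, -0.259], TCP at [137.46, 609.675, 211.812] pointing down, gripper open.
Joint ranges: [-3.14, 3.14], [-1.21, 2.06], [-1.07, 1.41], [-3.16, 2.05], [-2.99, -0.16], [-3.1, 3.1]. Speed limits (rad/s): [2.79, 2.79, 3.14, 3.14, 3.14, 3.14].

### API

Orientations are given as a unit quaternion [x, y, z, w].
In Python, from bench import * gives the robot as it stands.
- The arm moves only by the tool servo_tool, never from a script. Its argument "rows" is a list of rows, each a list of 7 numbers: the opening, from 0 (shut) to 1 (fully open), then the shift along the tool's x, y, z in cm, then the turn, a rotation vector about the tool's x, y, z in degrees. A call has 1 to 12 rows; each row shifts and turns the commanded pose from where the row before left it, along the tool's axes as they then stand; what a row does not reach is not made up. A row lasts 1/10 s, in which the tool goes at most 50 mm and 8.59 degrees, less where a joint would pass 70% of its speed; a pose out of reach is approached as far as the arm can. A call is refused whole if a number of a shift passes 5 or a number of a turn 8.59, either way. A call with a gripper value outside its range is refused whole. The fingers move at their own pace and stop on an object; the grip force is fixed at half the most. Time passes only in rows, so rows that do not move let the fingers close. It gives the time, the measured TCP pose, the force and the opening at its end, in the units of the state.
- read_state(): the state, without advancing time (a new reading comes with each control period).
- get_image(name): name is "scene" or "top"; returns a dict with "image" (420x560x3 uint8, red, green, blue), "mtx" (3x3 intrinsics, pixels), "extrinsics" (4x4, takes a point from camera to world coordinates). Camera axes: x right, y up, looking along -z (the intrinsics and any distortion apply to the point x, -y, -z); pixel columns grow to the right and rows downward; lengths in mm; the calibration is good to about 2 mm. A picture is of the moment at which its call begins. There is no depth.
- job_done(): hands the job in, once; it reports no verdict.
The state is a dict: "clock": time; "joints": joint angles; "joint_vel": joint speeds; "joint_efforts": joint torques, N m; "position": TCP position; "ee_rot": TCP orientation; "contact_force": force on the tool from outside, world axes, zero at the start; "wrist_torque": the same for the moment, N m; "gripper_width": finger opening in mm.
Only numpy, scipy, OpenCV 4.12 (cv2) and the standard library are available. Lean on these libraries where they do the work, as an engineer would, in place of code of your own. Each camera call takes 0.05 s, during which the arm holds its last target. There are 200 camera calls.

## Working session

There is one attempt and no reset: what is moved stays moved. The work goes in short steps, Python scripts to look and compute and a tool call to move; the robot and the scene stay as the last step left them, time stands still between calls to the robot, and variables do not carry over. Pictures are saved under pics/ and viewed, about 12 in all and at most 16, crops included, and the job is handed in when it is done.

Besides the shell and the picture viewer there is one more tool, called after "Call:" in YAML: its name, and indented under it one key for each argument. servo_tool: Moves the arm, as the interface text tells. Its arguments: {"type":"object","properties":{"rows":{"type":"array","items":{"type":"array","items":{"type":"number"}}}},"required":["rows"]}

```bash
ls; mkdir -p pics
python3 - <<'E'
from bench import *
import cv2
s=read_state(); print({k:s[k] for k in('clock','position','ee_rot','gripper_width','contact_force')})
for n in('scene','top'):
    d=get_image(n); cv2.imwrite(f'pics/{n}0.png',cv2.cvtColor(d['image'],cv2.COLOR_RGB2BGR)); print(n,d['mtx'],d['extrinsics'].round(3) if hasattr(d['extrinsics'],'round') else d['extrinsics'],[k for k in d])
E
```

```text
pics
{'clock': 0.0, 'position': array([137.33518591, 609.08086319, 210.72304433]), 'ee_rot': array([ 9.93846244e-01, -1.10763033e-01, -7.69861136e-05,  1.08949399e-03]), 'gripper_width': 84.8415083582742, 'contact_force': array([ 0.05038166,  0.5216401 , -0.08463749])}
scene [[531.51232969   0.         285.32324419]
 [  0.         531.51232969 211.73861799]
 [  0.           0.           1.        ]] [[-7.190000e-01 -5.600000e-01  4.110000e-01  1.170407e+03]
 [ 6.950000e-01 -5.770000e-01  4.280000e-01  5.811740e+02]
 [-2.000000e-03  5.940000e-01  8.050000e-01  1.103351e+03]
 [ 0.000000e+00  0.000000e+00  0.000000e+00  1.000000e+00]] ['image', 'mtx', 'extrinsics']
top [[431.51075845   0.         279.13407582]
 [  0.         431.51075845 212.51422811]
 [  0.           0.           1.        ]] [[-3.00000e-02  9.77000e-01 -2.11000e-01  4.10891e+02]
 [-1.00000e+00 -2.90000e-02  1.10000e-02 -6.90300e+00]
 [ 5.00000e-03  2.11000e-01  9.77000e-01  1.09586e+03]
 [ 0.00000e+00  0.00000e+00  0.00000e+00  1.00000e+00]] ['image', 'mtx', 'extrinsics']
```

View pics/scene0.png

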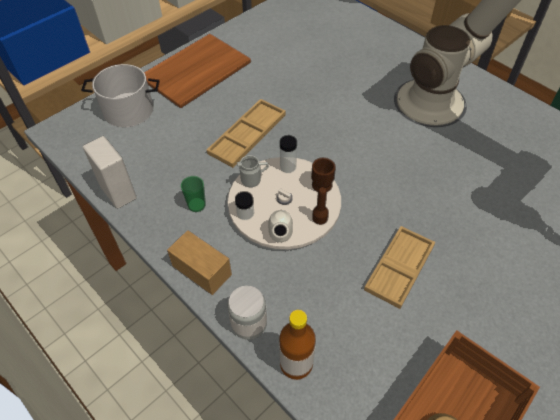

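View pics/top0.png

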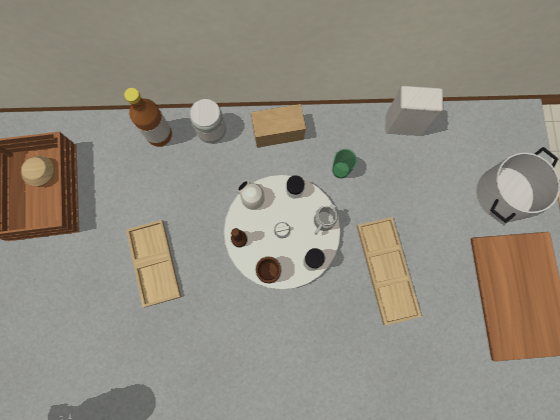

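The scene view shows the turntable with its ring at about (284,200). In the top view the turntable centre is about (282,231), tray_two (153,263), tray_three (389,271) and the tumbler (343,164). Next I'll enlarge the top view and measure from it.

```bash
cat > h.py <<'E'
import numpy as np, cv2
def ray(d,uv):
    M=np.array(d['mtx']);E=np.array(d['extrinsics'])
    p=np.linalg.inv(M)@np.array([uv[0],uv[1],1.])
    r=E[:3,:3]@np.array([p[0],-p[1],-p[2]]); return E[:3,3],r
def onz(d,uv,z):
    o,r=ray(d,uv); return (o+r*(z-o[2])/r[2]).round(1)
def proj(d,P):
    M=np.array(d['mtx']);E=np.array(d['extrinsics'])
    c=E[:3,:3].T@(np.array(P,float)-E[:3,3]); c=np.array([c[0],-c[1],-c[2]])
    q=M@c; return q[:2]/q[2]
E
python3 - <<'E'
from bench import *
import pickle
from h import *
D={n:get_image(n) for n in('scene','top')}
pickle.dump(D,open('d0.pkl','wb'))
d=D['top']; im=cv2.cvtColor(d['image'],cv2.COLOR_RGB2BGR)
cv2.imwrite('pics/c1.png',cv2.resize(im[165:300,212:352],None,fx=5.5,fy=4.4*1.0/0.8,interpolation=cv2.INTER_CUBIC)[:, :][:600*2])
c=cv2.resize(im[170:295,215:350],None,fx=4.6,fy=4.6,interpolation=cv2.INTER_CUBIC); cv2.imwrite('pics/c1.png',c); 
s=cv2.cvtColor(D['scene']['image'],cv2.COLOR_RGB2BGR)
cv2.imwrite('pics/c2.png',cv2.resize(s[125:255,215:355],None,fx=4.6,fy=4.6,interpolation=cv2.INTER_CUBIC))
# white turntable
hsv=cv2.cvtColor(im,cv2.COLOR_BGR2HSV)
m=((im.min(2)>175)).astype(np.uint8); m[:150]=0;m[:,400:]=0
cs,_=cv2.findContours(m,0,2); c=max(cs,key=cv2.contourArea); h=cv2.convexHull(c); e=cv2.fitEllipse(h); print('tt',e,onz(d,e[0],30))
# trays
m=cv2.inRange(hsv,(10,60,110),(28,190,255))
for k,(a,b) in {'two':(110,200),'three':(345,435)}.items():
    mm=np.zeros_like(m); mm[205:335,a:b]=m[205:335,a:b]; mm=cv2.morphologyEx(mm,3,np.ones((3,3)))
    cs,_=cv2.findContours(mm,0,2); c=max(cs,key=cv2.contourArea); r=cv2.boxPoints(cv2.minAreaRect(c))
    W=np.array([onz(d,p,18) for p in r]); print(k,r.round(1).tolist(),W[:,:2].tolist(),W.mean(0),np.linalg.norm(np.diff(W,axis=0),axis=1))
E
```

```text
tt ((281.4251708984375, 231.68563842773438), (113.468994140625, 114.78058624267578), 89.20158386230469) [591.4 -22.9  30. ]
two [[124.0999984741211, 228.39999389648438], [161.6999969482422, 219.60000610351562], [180.10000610351562, 298.29998779296875], [142.5, 307.1000061035156]] [[613.6, 374.7], [633.5, 280.3], [435.7, 230.0], [417.4, 321.2]] [525.05 301.55  18.  ] [ 96.47471171 204.09539436  93.0179015 ]
three [[355.0, 225.39999389648438], [392.1000061035156, 214.8000030517578], [421.0, 315.8999938964844], [383.79998779296875, 326.5]] [[604.0, -210.4], [628.7, -307.2], [376.0, -356.0], [353.8, -263.6]] [ 490.625 -284.3     18.   ] [ 99.90160159 257.36885981  95.02946911]
```

View pics/c1.png

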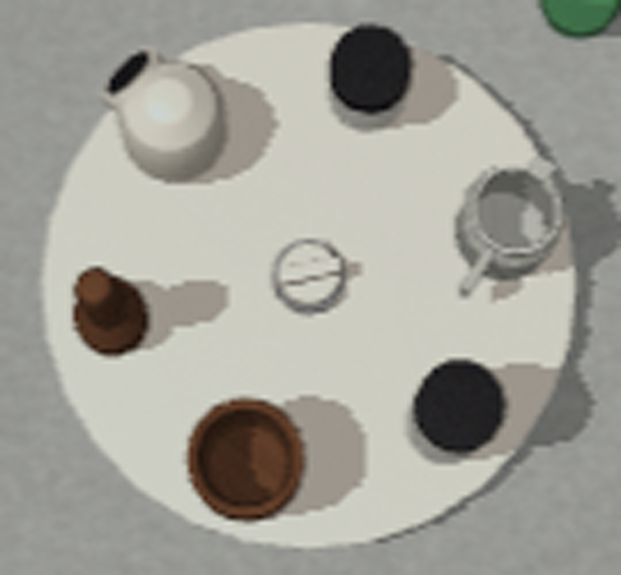

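View pics/c2.png

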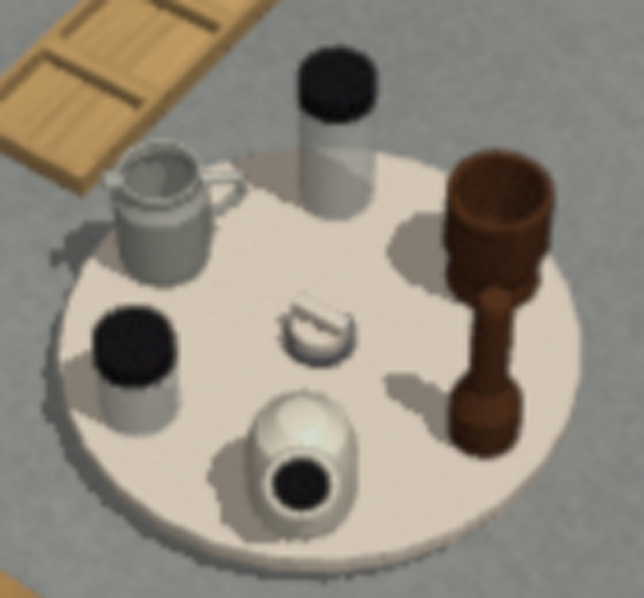

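The crops identify the stock. In the top crop the salt pig is at (180,115) with its mouth at (129,73), and the short jar is at (370,70). The jug is at (515,210) with its handle at (468,290), and the tall jar is at (459,405). The mortar is at (246,459) and the pestle at (105,315). Next I need both trays' orientation.

Run:
```python
import pickle
from h import *
D=pickle.load(open('d0.pkl','rb')); d=D['top']
im=cv2.cvtColor(d['image'],cv2.COLOR_RGB2BGR)
a=cv2.resize(im[210:320,115:195],None,fx=5,fy=5,interpolation=cv2.INTER_CUBIC); b=cv2.resize(im[210:330,352:425],None,fx=5,fy=5,interpolation=cv2.INTER_CUBIC)
c=np.zeros((600,770,3),np.uint8); c[:550,:400]=a; c[:600,405:770]=b; cv2.imwrite('pics/c3.png',c)
f=lambda x,y:(215+x/4.6-.4,170+y/4.6-.4)
P={'short':((370,68),92),'tall':((459,405),130),'mortar':((246,459),105),'pestletip':((94,285),142),'jug':((511,212),102),'jughandle':((468,292),92),'pig_sil':((176,118),75),'pigmouth':((129,73),90)}
C=np.array([591.4,-22.9])
for k,(p,z) in P.items():
    w=onz(d,f(*p),z); v=w[:2]-C; print(k,w,np.hypot(*v).round(1),(np.degrees(np.arctan2(v[1],v[0]))%360).round(1))
```

```text
short [695.6 -58.5  92. ] 110.1 341.1
tall [513.4 -93.4 130. ] 105.1 222.1
mortar [492.4  11.4 105. ] 104.8 160.9
pestletip [575.8  82.6 142. ] 106.6 98.4
jug [ 614.3 -127.2  102. ] 106.8 282.4
jughandle [ 575.2 -104.1   92. ] 82.8 258.7
pig_sil [675.9  44.6  75. ] 108.2 38.6
pigmouth [697.1  68.1  90. ] 139.5 40.7
```

View pics/c3.png

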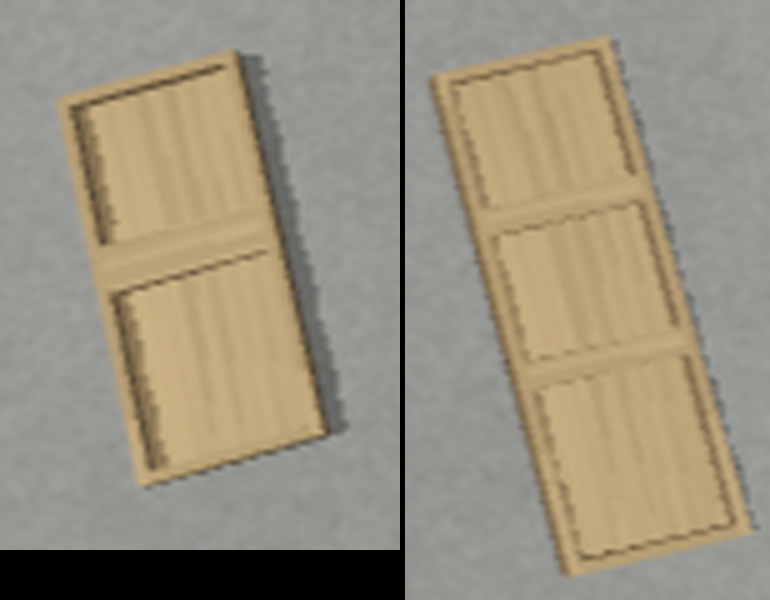

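Tray_two's larger compartment is the near one, at the bottom of the crop. Tray_three's largest is also the near one, its middle one starts around y≈210 and its other end is at the top. So both trays' +x point away from the robot. Next I fit the trays and the ring.

```bash
cat > go.py <<'E'
import sys,numpy as np
from bench import *
from scipy.spatial.transform import Rotation as R
def rep():
    s=read_state(); r=R.from_quat(s['ee_rot']); return s,r
s,r=rep(); M=r.as_matrix(); psi=np.degrees(np.arctan2(M[1,0],M[0,0]))
print('t',round(s['clock'],1),'pos',s['position'].round(1),'psi',psi.round(1),'tilt',np.degrees(np.arccos(-M[2,2])).round(2),'w',round(s['gripper_width'],1),'F',s['contact_force'].round(1),'J',np.round(s['joints'],2))
a=sys.argv[1:]
while len(a)>=4:
    x,y,z,p=map(float,a[:4]); a=a[4:]
    d=np.array([x,y,z])-s['position']; t=-(p-psi); c,q=np.cos(np.radians(p)),np.sin(np.radians(p))
    print('->',(x,y,z,p),'turn z deg',round((t+180)%360-180,1),'then shift cm (in turned tool axes)',(np.array([d[0]*c+d[1]*q,d[0]*q-d[1]*c,-d[2]])/10).round(2))
    s['position']=np.array([x,y,z]); psi=p
E
python3 - <<'E'
import pickle
from h import *
D=pickle.load(open('d0.pkl','rb')); d=D['top']
T={'two':([(58,98),(236,50),(326,434),(145,487)],115,200,(-49,57)),'three':([(434,76),(608,38),(750,530),(568,575)],352-81,254,(-79,9,88))}
for k,(cs,off,L,cx) in T.items():
    W=np.array([onz(d,(off+x/5-.4,210+y/5-.4),18)[:2] for x,y in cs])
    m=np.array([(L/2,46),(L/2,-46),(-L/2,-46),(-L/2,46)])
    A,B=m-m.mean(0),W-W.mean(0); U,S,Vt=np.linalg.svd(A.T@B); Rm=(U@Vt).T
    print(k,'centre',W.mean(0).round(1),'yaw',np.degrees(np.arctan2(Rm[1,0],Rm[0,0])).round(1),'res',(B-A@Rm.T).round(1).tolist(),'scale',S.sum()/(A**2).sum())
    for x in cx: print(x,(W.mean(0)+Rm@[x,0]).round(1), 'scene px',proj(D['scene'],[*(W.mean(0)+Rm@[x,0]),6]).round(0))
ob={'short':(695.6,-58.5,341.1),'tall':(513.4,-93.4,222.1),'mortar':(492.4,11.4,160.9),'pestle':(575.8,82.6,98.4),'jug':(614.3,-127.2,282.4),'pig':(675.9,44.6,38.6)}
from scipy.optimize import least_squares
P=np.array([v[:2] for v in ob.values()]); K=np.array([5,3,2,1,4,0])*60
f=lambda p:np.c_[p[0]+108*np.cos(np.radians(p[2]+K)),p[1]+108*np.sin(np.radians(p[2]+K))]
r=least_squares(lambda p:(f(p)-P).ravel(),[592,-23,40],loss='soft_l1',f_scale=2); print(r.x.round(1))
for n,q,m in zip(ob,f(r.x),P): print(n,q.round(1),(q-m).round(1),'scene px base',proj(D['scene'],[*q,30]).round(0))
E
python3 go.py 494 13 225 11.5
```

```text
two centre [525.7 299.6] yaw 14.4 res [[0.4, 0.2], [-0.5, -0.0], [-0.1, 0.7], [0.2, -0.8]] scale 0.998415110394117
-49 [478.2 287.4] scene px [407. 250.]
57 [580.8 313.8] scene px [388. 283.]
three centre [ 490.7 -285.9] yaw 11.1 res [[-1.0, -0.3], [-1.6, -0.2], [1.7, 0.2], [0.9, 0.3]] scale 0.9906919590354771
-79 [ 413.1 -301.1] scene px [263. 116.]
9 [ 499.5 -284.2] scene px [245. 134.]
88 [ 577. -269.] scene px [228. 151.]
[594.5 -23.4  40.6]
short [696.4 -59.2] [ 0.8 -0.7] scene px base [245. 213.]
tall [512.6 -93.7] [-0.8 -0.3] scene px base [288. 167.]
mortar [492.7  12.4] [0.3 1. ] scene px base [322. 185.]
pestle [574.6  82.7] [-1.2  0.1] scene px base [319. 218.]
jug [ 614.5 -129.6] [ 0.2 -2.4] scene px base [250. 180.]
pig [676.5  46.9] [0.6 2.3] scene px base [280. 233.]
t 0.2 pos [137.4 609.3 211.1] psi -12.7 tilt 0.08 w 85.3 F [ 0.2 -0.2 -0.6] J [ 1.61  0.39  0.01 -0.   -1.19 -0.26]
-> (494.0, 13.0, 225.0, 11.5) turn z deg -24.2 then shift cm (in turned tool axes) [23.06 65.55 -1.39]
```

Everything fits within 2.5 mm, and the scene projections agree (short jar base at (245,213), tray_three centre at (245,134)). The mortar goes first.

Call:
servo_tool:
  rows:
    - [1,0,0,0,0,0,-8.07]
    - [1,0,0,-0.7,0,0,-8.07]
    - [1,0,0,-0.7,0,0,-8.06]
    - [1,1.44,4.1,0,0,0,0]
    - [1,1.44,4.1,0,0,0,0]
    - [1,1.44,4.1,0,0,0,0]
    - [1,1.44,4.1,0,0,0,0]
    - [1,1.44,4.1,0,0,0,0]
    - [1,1.44,4.1,0,0,0,0]
    - [1,1.44,4.1,0,0,0,0]
    - [1,1.44,4.1,0,0,0,0]
    - [1,1.44,4.1,0,0,0,0]

```text
clock: 1.4
position: [338.4, 272.2, 226.0]
ee_rot: [0.995, 0.1, 0.0, -0.0]
contact_force: [0.8, 0.5, 0.1]
gripper_width: 85.1
```

Call:
servo_tool:
  rows:
    - [1,1.44,4.1,0,0,0,0]
    - [1,1.44,4.1,0,0,0,0]
    - [1,1.44,4.1,0,0,0,0]
    - [1,1.44,4.1,0,0,0,0]
    - [1,1.44,4.1,0,0,0,0]
    - [1,1.44,4.1,0,0,0,0]
    - [1,1.44,4.1,0,0,0,0]
    - [1,0,0,0,0,0,0]
    - [1,0,0,0,0,0,0]

```text
clock: 2.3
position: [493.9, 11.7, 225.3]
ee_rot: [0.995, 0.099, -0.001, -0.0]
contact_force: [0.4, 0.1, 0.0]
gripper_width: 85.3
```

```bash
python3 go.py 493 13 72 11.5
```

```text
t 2.3 pos [493.9  11.7 225.3] psi 11.3 tilt 0.07 w 85.3 F [0.4 0.1 0. ] J [ 0.35  0.15 -0.28 -0.   -1.14  1.42]
-> (493.0, 13.0, 72.0, 11.5) turn z deg -0.2 then shift cm (in turned tool axes) [-0.06 -0.14 15.33]
```

Call:
servo_tool:
  rows:
    - [1,0,-0.1,3.5,0,0,0]
    - [1,0,0,3.5,0,0,0]
    - [1,0,0,3.5,0,0,0]
    - [1,0,0,2.8,0,0,0]
    - [1,0,0,2,0,0,0]
    - [1,0,0,0,0,0,0]
    - [0,0,0,0,0,0,0]
    - [0,0,0,0,0,0,0]
    - [0,0,0,0,0,0,0]
    - [0,0,0,0,0,0,0]
    - [0,0,0,0,0,0,0]
    - [0,0,0,0,0,0,0]

```text
clock: 3.5
position: [495.1, 14.5, 75.3]
ee_rot: [0.995, 0.1, 0.002, -0.001]
contact_force: [-1.1, 1.2, 4.9]
gripper_width: 57.1
```

```bash
python3 go.py 493 13 225 11.1 413 -301 225 11.1 413 -301 49 11.1
```

```text
t 3.5 pos [495.1  14.5  75.3] psi 11.5 tilt 0.27 w 57.1 F [-1.1  1.2  4.9] J [ 0.36  0.32 -0.49  0.   -0.76  1.41]
-> (493.0, 13.0, 225.0, 11.1) turn z deg 0.4 then shift cm (in turned tool axes) [ -0.23   0.1  -14.97]
-> (413.0, -301.0, 225.0, 11.1) turn z deg 0.0 then shift cm (in turned tool axes) [-13.9   29.27  -0.  ]
-> (413.0, -301.0, 49.0, 11.1) turn z deg 0.0 then shift cm (in turned tool axes) [ 0.   0.  17.6]
```

Call:
servo_tool:
  rows:
    - [0,0,0,0,0,0,0]
    - [0,0,0,-1,0,0,0]
    - [0,0,0,-3,0,0,0]
    - [0,0,0,-4,0,0,0]
    - [0,0,0,-4,0,0,0]
    - [0,0,0,-3.3,0,0,0.4]
    - [0,0,0,0,0,0,0]

```text
clock: 4.2
position: [496.7, 14.3, 232.5]
ee_rot: [0.995, 0.097, 0.007, -0.001]
contact_force: [0.3, 0.0, -1.5]
gripper_width: 57.0
```

```bash
python3 go.py 413 -301 225 11.1 413 -301 49 11.1
```

```text
t 4.2 pos [496.7  14.3 232.5] psi 11.1 tilt 0.76 w 57.0 F [ 0.3  0.  -1.5] J [ 0.36  0.14 -0.27  0.   -1.14  1.41]
-> (413.0, -301.0, 225.0, 11.1) turn z deg 0.0 then shift cm (in turned tool axes) [-14.29  29.33   0.75]
-> (413.0, -301.0, 49.0, 11.1) turn z deg 0.0 then shift cm (in turned tool axes) [ 0.   0.  17.6]
```

Call:
servo_tool:
  rows:
    - [0,-1,2,0,0,0,0]
    - [0,-1.9,3.9,0,0,0,0]
    - [0,-1.9,3.9,0,0,0,0]
    - [0,-1.9,3.9,0,0,0,0]
    - [0,-1.9,3.9,0,0,0,0]
    - [0,-1.9,3.9,0,0,0,0]
    - [0,-1.9,3.9,0,0,0,0]
    - [0,-1.9,3.9,0,0,0,0]
    - [0,-1,0,0,0,0,0]
    - [0,0,0,0,0,0,0]
    - [0,0,0,0,0,0,0]

```text
clock: 5.3
position: [399.7, -302.6, 225.7]
ee_rot: [0.995, 0.097, 0.0, -0.0]
contact_force: [-0.0, 0.5, -1.4]
gripper_width: 56.8
```

```bash
python3 go.py 413 -301 49 11.1
```

```text
t 5.3 pos [ 399.7 -302.6  225.7] psi 11.1 tilt 0.03 w 56.8 F [-0.   0.5 -1.4] J [-0.32  0.16 -0.27 -0.   -1.14  2.09]
-> (413.0, -301.0, 49.0, 11.1) turn z deg -0.0 then shift cm (in turned tool axes) [ 1.33  0.1  17.67]
```

Call:
servo_tool:
  rows:
    - [0,1.3,0.1,2,0,0,0]
    - [0,0,0,4,0,0,0]
    - [0,0,0,4,0,0,0]
    - [0,0,0,4,0,0,0]
    - [0,0,0,2,0,0,0]
    - [0,0,0,1,0,0,0]
    - [0,0,0,0,0,0,0]
    - [0,0,0,0,0,0,0]

```text
clock: 6.1
position: [414.4, -301.7, 57.0]
ee_rot: [0.995, 0.097, 0.001, 0.001]
contact_force: [-0.3, 0.0, -0.7]
gripper_width: 57.1
```

```bash
python3 go.py 413 -301 49 11.1
python3 - <<'E'
from bench import *
from h import *
d=get_image('scene');im=cv2.cvtColor(d['image'],cv2.COLOR_RGB2BGR)
cv2.imwrite('pics/m1.png',cv2.resize(im[50:190,190:350],None,fx=4,fy=4,interpolation=cv2.INTER_CUBIC))
E
```

```text
t 6.1 pos [ 414.4 -301.7   57. ] psi 11.2 tilt 0.15 w 57.1 F [-0.3  0.  -0.7] J [-0.31  0.37 -0.47  0.   -0.73  2.08]
-> (413.0, -301.0, 49.0, 11.1) turn z deg 0.1 then shift cm (in turned tool axes) [-0.12 -0.09  0.8 ]
```

View pics/m1.png

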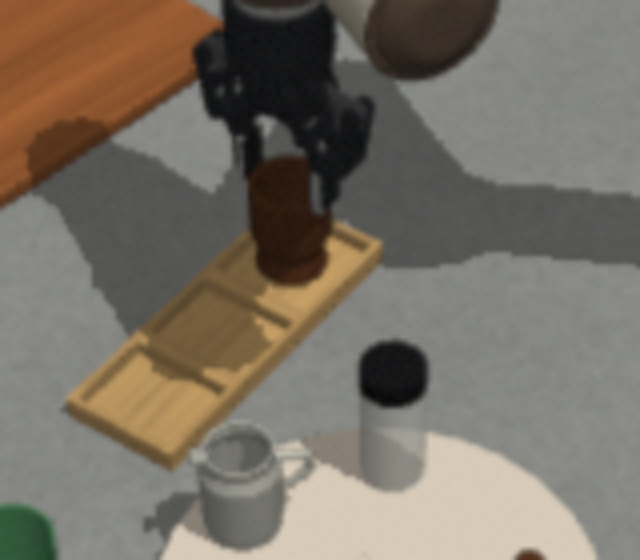

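The mortar is held upright over the largest compartment, its foot at about (292,270) in the crop. Now I lower it gently.

Call:
servo_tool:
  rows:
    - [0,0,0,0.3,0,0,0]
    - [0,0,0,0.2,0,0,0]
    - [0,0,0,0,0,0,0]
    - [0,0,0,0,0,0,0]

```text
clock: 6.55
position: [413.3, -302.0, 51.4]
ee_rot: [0.995, 0.097, 0.001, 0.0]
contact_force: [0.7, 0.3, 1.8]
gripper_width: 56.9
```

Call:
servo_tool:
  rows:
    - [0,0,0,0.1,0,0,0]
    - [0,0,0,0,0,0,0]
    - [0,0,0,0,0,0,0]

```text
clock: 6.85
position: [413.5, -302.1, 51.3]
ee_rot: [0.995, 0.097, 0.001, 0.001]
contact_force: [-1.0, 0.9, 8.5]
gripper_width: 56.7
```

Call:
servo_tool:
  rows:
    - [0,0,0,0.1,0,0,0]
    - [0,0,0,0,0,0,0]
    - [0,0,0,0,0,0,0]

```text
clock: 7.15
position: [413.6, -302.2, 51.2]
ee_rot: [0.995, 0.097, 0.001, 0.001]
contact_force: [-3.8, 1.6, 13.2]
gripper_width: 56.8
```

It touches down at TCP z = 51.3, exactly the grasp reading minus 24. Releasing.

Call:
servo_tool:
  rows:
    - [0,0,0,-0.1,0,0,0]
    - [1,0,0,0,0,0,0]
    - [1,0,0,0,0,0,0]
    - [1,0,0,0,0,0,0]
    - [1,0,0,0,0,0,0]
    - [1,0,0,0,0,0,0]
    - [1,0,0,-2,0,0,0]
    - [1,0,0,-3,0,0,0]
    - [1,0,0,-4,0,0,0]
    - [1,0,0,-4,0,0,0]
    - [1,0,0,-4,0,0,0]
    - [1,0,0,0,0,0,0]

```text
clock: 8.35
position: [416.0, -303.5, 226.1]
ee_rot: [0.995, 0.097, 0.005, 0.004]
contact_force: [0.1, -0.9, 0.1]
gripper_width: 85.6
```

```bash
python3 go.py 696 -59 220 11.1 696 -59 57 11.1
```

```text
t 8.3 pos [ 416.  -303.5  226.1] psi 11.2 tilt 0.75 w 85.6 F [ 0.1 -0.9  0.1] J [-0.31  0.18 -0.24  0.   -1.13  2.08]
-> (696.0, -59.0, 220.0, 11.1) turn z deg 0.1 then shift cm (in turned tool axes) [ 32.18 -18.6    0.61]
-> (696.0, -59.0, 57.0, 11.1) turn z deg 0.0 then shift cm (in turned tool axes) [ 0.   0.  16.3]
```

Call:
servo_tool:
  rows:
    - [1,3.6,-2.08,0,0,0,0]
    - [1,3.6,-2.08,0,0,0,0]
    - [1,3.6,-2.08,0,0,0,0]
    - [1,3.6,-2.08,0,0,0,0]
    - [1,3.6,-2.08,0,0,0,0]
    - [1,3.6,-2.08,0,0,0,0]
    - [1,3.6,-2.08,0,0,0,0]
    - [1,3.6,-2.08,0,0,0,0]
    - [1,3.6,-2.08,0,0,0,0]
    - [1,0,0,0,0,0,0]
    - [1,0,0,0,0,0,0]

```text
clock: 9.45
position: [694.7, -55.0, 217.9]
ee_rot: [0.995, 0.097, -0.001, -0.0]
contact_force: [-0.0, -0.8, 0.5]
gripper_width: 85.4
```

```bash
python3 go.py 696 -59 57 11.1
```

```text
t 9.4 pos [694.7 -55.  217.9] psi 11.2 tilt 0.16 w 85.4 F [-0.  -0.8  0.5] J [ 0.15  0.51  0.22 -0.   -1.29  1.61]
-> (696.0, -59.0, 57.0, 11.1) turn z deg 0.1 then shift cm (in turned tool axes) [ 0.05  0.42 16.09]
```

Call:
servo_tool:
  rows:
    - [1,0,0.4,3.5,0,0,0]
    - [1,0,0,3.5,0,0,0]
    - [1,0,0,3.5,0,0,0]
    - [1,0,0,3.5,0,0,0]
    - [1,0,0,2,0,0,0]
    - [1,0,0,0,0,0,0]
    - [0,0,0,0,0,0,0]
    - [0,0,0,0,0,0,0]
    - [0,0,0,0,0,0,0]
    - [0,0,0,0,0,0,0]
    - [0,0,0,0,0,0,0]
    - [0,0,0,0,0,0,0]

```text
clock: 10.65
position: [697.2, -59.6, 62.5]
ee_rot: [0.995, 0.097, 0.002, 0.0]
contact_force: [-0.5, 0.8, 6.6]
gripper_width: 42.1
```

Call:
servo_tool:
  rows:
    - [0,0,0,0,0,0,0]
    - [0,0,0,0,0,0,0]

```text
clock: 10.85
position: [697.2, -59.6, 62.5]
ee_rot: [0.995, 0.097, 0.002, 0.0]
contact_force: [-1.2, -0.5, 5.9]
gripper_width: 42.3
```

Call:
servo_tool:
  rows:
    - [0,0,0,-1,0,0,0]
    - [0,0,0,-3,0,0,0]
    - [0,0,0,-4,0,0,0]
    - [0,0,0,-4,0,0,0]
    - [0,0,0,-4,0,0,0]
    - [0,0,0,0,0,0,0]
    - [0,0,0,0,0,0,0]

```text
clock: 11.55
position: [695.7, -59.4, 221.3]
ee_rot: [0.995, 0.097, 0.001, -0.0]
contact_force: [-0.1, -0.0, -1.8]
gripper_width: 42.5
```

```bash
python3 go.py 577 -269 216 11.1 577 -269 49 11.1
```

```text
t 11.6 pos [695.7 -59.4 221.3] psi 11.1 tilt 0.15 w 42.5 F [-0.1 -0.  -1.8] J [ 0.15  0.51  0.23 -0.   -1.29  1.62]
-> (577.0, -269.0, 216.0, 11.1) turn z deg -0.0 then shift cm (in turned tool axes) [-15.68  18.28   0.53]
-> (577.0, -269.0, 49.0, 11.1) turn z deg 0.0 then shift cm (in turned tool axes) [ 0.   0.  16.7]
```

Call:
servo_tool:
  rows:
    - [0,-1.2,1.4,0,0,0,0]
    - [0,-2.9,3.38,0,0,0,0]
    - [0,-2.9,3.38,0,0,0,0]
    - [0,-2.9,3.38,0,0,0,0]
    - [0,-2.9,3.38,0,0,0,0]
    - [0,-2.9,3.38,0,0,0,0]
    - [0,0,0,0,0,0,0]
    - [0,0,0,0,0,0,0]

```text
clock: 12.35
position: [574.7, -270.8, 218.3]
ee_rot: [0.995, 0.095, -0.001, -0.001]
contact_force: [-0.2, 0.2, -1.4]
gripper_width: 42.3
```

```bash
python3 go.py 577 -269 38.5 11.1
```

```text
t 12.3 pos [ 574.7 -270.8  218.3] psi 10.9 tilt 0.19 w 42.3 F [-0.2  0.2 -1.4] J [-0.19  0.4   0.05 -0.   -1.22  1.95]
-> (577.0, -269.0, 38.5, 11.1) turn z deg -0.2 then shift cm (in turned tool axes) [ 0.26 -0.13 17.98]
```

Call:
servo_tool:
  rows:
    - [0,0.3,-0.1,2.5,0,0,0]
    - [0,0,0,4,0,0,0]
    - [0,0,0,4,0,0,0]
    - [0,0,0,4,0,0,0]
    - [0,0,0,2,0,0,0]
    - [0,0,0,0.8,0,0,0]
    - [0,0,0,0,0,0,0]
    - [0,0,0,0,0,0,0]

```text
clock: 13.15
position: [580.7, -267.8, 47.9]
ee_rot: [0.995, 0.097, 0.001, 0.0]
contact_force: [-0.2, -0.3, -0.2]
gripper_width: 42.1
```

Call:
servo_tool:
  rows:
    - [0,0,0,0.2,0,0,0]
    - [0,0,0,0,0,0,0]
    - [0,0,0,0,0,0,0]

```text
clock: 13.45
position: [579.9, -267.9, 45.7]
ee_rot: [0.995, 0.097, 0.001, 0.0]
contact_force: [-0.1, 0.1, -0.6]
gripper_width: 42.2
```

Call:
servo_tool:
  rows:
    - [0,-0.3,0.1,0.3,0,0,0]
    - [0,0,0,0.2,0,0,0]
    - [0,0,0,0,0,0,0]
    - [0,0,0,0,0,0,0]

```text
clock: 13.85
position: [576.7, -269.5, 39.7]
ee_rot: [0.995, 0.097, -0.0, -0.0]
contact_force: [0.5, -0.1, -0.9]
gripper_width: 42.2
```

Call:
servo_tool:
  rows:
    - [0,0,0,0.2,0,0,0]
    - [0,0,0,0,0,0,0]
    - [0,0,0,0,0,0,0]

```text
clock: 14.15
position: [577.3, -269.5, 38.6]
ee_rot: [0.995, 0.097, 0.001, 0.0]
contact_force: [-0.5, 0.5, 3.7]
gripper_width: 42.6
```

Touchdown is at 38.6, as predicted. I'll release, lift and go to the pestle.

Call:
servo_tool:
  rows:
    - [1,0,0,0,0,0,0]
    - [1,0,0,0,0,0,0]
    - [1,0,0,0,0,0,0]
    - [1,0,0,0,0,0,0]
    - [1,0,0,0,0,0,0]
    - [1,0,0,-2,0,0,0]
    - [1,0,0,-3,0,0,0]
    - [1,0,0,-4,0,0,0]
    - [1,0,0,-4,0,0,0]
    - [1,0,0,-4,0,0,0]
    - [1,0,0,-2,0,0,0]
    - [1,0,0,0,0,0,0]

```text
clock: 15.35
position: [578.5, -270.1, 232.3]
ee_rot: [0.995, 0.097, 0.004, 0.002]
contact_force: [-0.2, -0.8, -0.8]
gripper_width: 85.5
```

```bash
python3 go.py 575 82.5 225 11.1 575 82.5 102 11.1
```

```text
t 15.3 pos [ 578.5 -270.1  232.3] psi 11.1 tilt 0.48 w 85.5 F [-0.2 -0.8 -0.8] J [-0.18  0.39  0.07  0.   -1.24  1.95]
-> (575.0, 82.5, 225.0, 11.1) turn z deg 0.0 then shift cm (in turned tool axes) [  6.44 -34.67   0.73]
-> (575.0, 82.5, 102.0, 11.1) turn z deg 0.0 then shift cm (in turned tool axes) [ 0.   0.  12.3]
```

Call:
servo_tool:
  rows:
    - [1,0.81,-4.34,0,0,0,0]
    - [1,0.81,-4.34,0,0,0,0]
    - [1,0.81,-4.34,0,0,0,0]
    - [1,0.81,-4.34,0,0,0,0]
    - [1,0.81,-4.34,0,0,0,0]
    - [1,0.81,-4.34,0,0,0,0]
    - [1,0.81,-4.34,0,0,0,0]
    - [1,0.81,-4.34,0,0,0,0]
    - [1,0,0,0,0,0,0]
    - [1,0,0,0,0,0,0]

```text
clock: 16.35
position: [572.8, 84.6, 226.3]
ee_rot: [0.995, 0.098, -0.001, 0.0]
contact_force: [0.7, -0.2, -0.3]
gripper_width: 85.1
```

```bash
python3 go.py 575 82.5 102 11.1
```

```text
t 16.4 pos [572.8  84.6 226.3] psi 11.2 tilt 0.16 w 85.1 F [ 0.7 -0.2 -0.3] J [ 0.43  0.3  -0.08 -0.   -1.19  1.34]
-> (575.0, 82.5, 102.0, 11.1) turn z deg 0.1 then shift cm (in turned tool axes) [ 0.18  0.25 12.43]
```

Call:
servo_tool:
  rows:
    - [1,0.2,0.2,3.5,0,0,0]
    - [1,0,0,3.5,0,0,0]
    - [1,0,0,3.4,0,0,0]
    - [1,0,0,2,0,0,0]
    - [1,0,0,0,0,0,0]
    - [1,0,0,0,0,0,0]
    - [0.5,0,0,0,0,0,0]
    - [0.4,0,0,0,0,0,0]
    - [0.4,0,0,0,0,0,0]
    - [0.35,0,0,0,0,0,0]
    - [0.3,0,0,0,0,0,0]
    - [0.3,0,0,0,0,0,0]

```text
clock: 17.55
position: [575.9, 82.3, 104.0]
ee_rot: [0.995, 0.097, 0.0, -0.0]
contact_force: [0.6, -0.0, -0.5]
gripper_width: 25.8
```

Call:
servo_tool:
  rows:
    - [0.2,0,0,0,0,0,0]
    - [0.1,0,0,0,0,0,0]
    - [0,0,0,0,0,0,0]
    - [0,0,0,0,0,0,0]
    - [0,0,0,0,0,0,0]
    - [0,0,0,0,0,0,0]
    - [0,0,0,0,0,0,0]
    - [0,0,0,0,0,0,0]

```text
clock: 18.35
position: [576.2, 82.3, 104.2]
ee_rot: [0.995, 0.097, 0.0, -0.0]
contact_force: [-0.8, 2.2, 4.2]
gripper_width: 19.7
```

Call:
servo_tool:
  rows:
    - [0,0,0,-1,0,0,0]
    - [0,0,0,-3,0,0,0]
    - [0,0,0,-4,0,0,0]
    - [0,0,0,-4,0,0,0]
    - [0,0,0,-1.5,0,0,0]
    - [0,0,0,0,0,0,0]
    - [0,0,0,0,0,0,0]

```text
clock: 19.05
position: [574.8, 82.0, 237.5]
ee_rot: [0.995, 0.096, -0.001, -0.0]
contact_force: [-0.2, -0.1, -1.0]
gripper_width: 19.5
```

```bash
python3 go.py 499.5 -284 235 11.1
```

```text
t 19.1 pos [574.8  82.  237.5] psi 11.1 tilt 0.15 w 19.5 F [-0.2 -0.1 -1. ] J [ 0.42  0.29 -0.06 -0.   -1.22  1.34]
-> (499.5, -284.0, 235.0, 11.1) turn z deg -0.0 then shift cm (in turned tool axes) [-14.44  34.46   0.25]
```

Call:
servo_tool:
  rows:
    - [0,-0.74,1.75,0,0,0,0]
    - [0,-1.44,3.45,0,0,0,0]
    - [0,-1.44,3.45,0,0,0,0]
    - [0,-1.44,3.45,0,0,0,0]
    - [0,-1.44,3.45,0,0,0,0]
    - [0,-1.44,3.45,0,0,0,0]
    - [0,-1.44,3.45,0,0,0,0]
    - [0,-1.44,3.45,0,0,0,0]
    - [0,-1.44,3.45,0,0,0,0]
    - [0,-1.44,3.45,0,0,0,0]
    - [0,-0.74,1.7,0,0,0,0]
    - [0,0,0,0,0,0,0]

```text
clock: 20.25
position: [498.2, -286.5, 236.5]
ee_rot: [0.996, 0.094, -0.002, -0.001]
contact_force: [-0.1, 0.6, -0.6]
gripper_width: 19.0
```

```bash
python3 go.py 499.5 -284 80.2 11.1
python3 - <<'E'
from bench import *
from h import *
d=get_image('scene');im=cv2.cvtColor(d['image'],cv2.COLOR_RGB2BGR)
cv2.imwrite('pics/m2.png',cv2.resize(im[50:200,190:350],None,fx=4,fy=4,interpolation=cv2.INTER_CUBIC))
E
```

```text
t 20.2 pos [ 498.2 -286.5  236.5] psi 10.8 tilt 0.28 w 19.0 F [-0.1  0.6 -0.6] J [-0.24  0.29 -0.08 -0.   -1.21  2.  ]
-> (499.5, -284.0, 80.2, 11.1) turn z deg -0.3 then shift cm (in turned tool axes) [ 0.18 -0.22 15.63]
```

View pics/m2.png

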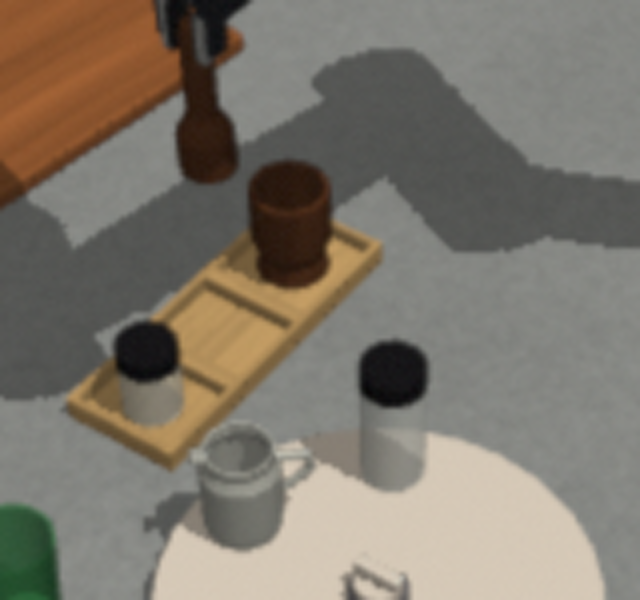

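The mortar (292,225) and short jar (150,375) stand upright in their compartments. The pestle is held over the tray, so I lower it.

Call:
servo_tool:
  rows:
    - [0,0.1,-0.2,2,0,0,-0.3]
    - [0,0,0,4,0,0,0]
    - [0,0,0,4,0,0,0]
    - [0,0,0,3,0,0,0]
    - [0,0,0,1.5,0,0,0]
    - [0,0,0,0,0,0,0]
    - [0,0,0,0,0,0,0]
    - [0,0,0,0,0,0,0]

```text
clock: 21.1
position: [502.1, -281.9, 95.1]
ee_rot: [0.995, 0.1, 0.001, 0.001]
contact_force: [-0.2, -0.2, -0.3]
gripper_width: 19.6
```

```bash
python3 go.py 499.5 -284 80.2 11.1
```

```text
t 21.1 pos [ 502.1 -281.9   95.1] psi 11.4 tilt 0.14 w 19.6 F [-0.2 -0.2 -0.3] J [-0.23  0.41 -0.27  0.   -0.88  2.  ]
-> (499.5, -284.0, 80.2, 11.1) turn z deg 0.3 then shift cm (in turned tool axes) [-0.3   0.15  1.49]
```

Call:
servo_tool:
  rows:
    - [0,-0.2,0.2,0.6,0,0,0]
    - [0,0,0,0.5,0,0,0]
    - [0,0,0,0.3,0,0,0]
    - [0,0,0,0,0,0,0]
    - [0,0,0,0,0,0,0]

```text
clock: 21.6
position: [499.9, -284.5, 80.2]
ee_rot: [0.995, 0.099, 0.0, 0.0]
contact_force: [-0.3, 0.8, 1.3]
gripper_width: 19.4
```

Call:
servo_tool:
  rows:
    - [0,0,0,0.1,0,0,0]
    - [0,0,0,0,0,0,0]
    - [0,0,0,0,0,0,0]

```text
clock: 21.9
position: [500.4, -284.6, 80.1]
ee_rot: [0.995, 0.1, 0.001, 0.001]
contact_force: [-0.7, 1.2, 6.3]
gripper_width: 19.4
```

Call:
servo_tool:
  rows:
    - [0.35,0,0,0,0,0,0]
    - [0.5,0,0,0,0,0,0]
    - [0.8,0,0,0,0,0,0]
    - [1,0,0,0,0,0,0]
    - [1,0,0,0,0,0,0]
    - [1,0,0,0,0,0,0]
    - [1,0,0,0,0,0,0]
    - [1,0,0,-2,0,0,0]
    - [1,0,0,-4,0,0,0]
    - [1,0,0,-4,0,0,0]
    - [1,0,0,-4,0,0,0]
    - [1,0,0,0,0,0,0]

```text
clock: 23.1
position: [502.8, -285.9, 225.8]
ee_rot: [0.995, 0.1, 0.006, 0.003]
contact_force: [0.7, 0.2, -0.1]
gripper_width: 85.7
```

```bash
python3 go.py 676.5 46.5 215 45 676.5 46.5 60 45
```

```text
t 23.1 pos [ 502.8 -285.9  225.8] psi 11.5 tilt 0.78 w 85.7 F [ 0.7  0.2 -0.1] J [-0.24  0.29 -0.1   0.   -1.17  2.01]
-> (676.5, 46.5, 215.0, 45.0) turn z deg -33.5 then shift cm (in turned tool axes) [ 35.78 -11.22   1.08]
-> (676.5, 46.5, 60.0, 45.0) turn z deg 0.0 then shift cm (in turned tool axes) [ 0.   0.  15.5]
```

Call:
servo_tool:
  rows:
    - [1,0,0,0,0,0,-8.4]
    - [1,0,0,0,0,0,-8.4]
    - [1,0,0,0,0,0,-8.4]
    - [1,0,0,0,0,0,-8.4]
    - [1,4.48,-1.41,0,0,0,0]
    - [1,4.48,-1.41,0,0,0,0]
    - [1,4.48,-1.41,0,0,0,0]
    - [1,4.48,-1.41,0,0,0,0]
    - [1,4.48,-1.41,0,0,0,0]
    - [1,4.48,-1.41,0,0,0,0]
    - [1,4.48,-1.41,0,0,0,0]
    - [1,4.48,-1.41,0,0,0,0]

```text
clock: 24.3
position: [673.7, 50.7, 218.4]
ee_rot: [0.924, 0.383, -0.0, -0.0]
contact_force: [0.8, -0.6, 0.3]
gripper_width: 85.5
```

Call:
servo_tool:
  rows:
    - [1,0,0,0,0,0,0]
    - [1,0,0,0,0,0,0]

```text
clock: 24.5
position: [673.2, 50.1, 217.5]
ee_rot: [0.924, 0.383, -0.001, -0.0]
contact_force: [-0.2, -0.4, 0.4]
gripper_width: 85.4
```

```bash
python3 go.py 676.5 46.5 60 45
```

```text
t 24.5 pos [673.2  50.1 217.5] psi 45.1 tilt 0.11 w 85.4 F [-0.2 -0.4  0.4] J [ 0.31  0.47  0.16 -0.   -1.26  2.04]
-> (676.5, 46.5, 60.0, 45.0) turn z deg 0.1 then shift cm (in turned tool axes) [-0.02  0.48 15.75]
```

Call:
servo_tool:
  rows:
    - [1,0,0.5,2,0,0,0]
    - [1,0,0,3.5,0,0,0]
    - [1,0,0,3.5,0,0,0]
    - [1,0,0,3.5,0,0,0]
    - [1,0,0,2.3,0,0,0]
    - [1,0,0,0.8,0,0,0]
    - [1,0,0,0,0,0,0]
    - [0,0,0,0,0,0,0]
    - [0,0,0,0,0,0,0]
    - [0,0,0,0,0,0,0]
    - [0,0,0,0,0,0,0]
    - [0,0,0,0,0,0,0]

```text
clock: 25.7
position: [678.0, 45.6, 65.8]
ee_rot: [0.924, 0.383, 0.002, 0.0]
contact_force: [-1.7, 0.7, 4.9]
gripper_width: 48.4
```

Call:
servo_tool:
  rows:
    - [0,0,0,0,0,0,0]
    - [0,0,0,0,0,0,0]
    - [0,0,0,0,0,0,0]

```text
clock: 26.0
position: [678.0, 45.6, 65.8]
ee_rot: [0.924, 0.383, 0.002, 0.001]
contact_force: [-0.9, -0.9, 5.0]
gripper_width: 48.3
```

Call:
servo_tool:
  rows:
    - [0,0,0,-1,0,0,0]
    - [0,0,0,-3,0,0,0]
    - [0,0,0,-4,0,0,0]
    - [0,0,0,-4,0,0,0]
    - [0,0,0,-3,0,0,0]
    - [0,0,0,0,0,0,0]
    - [0,0,0,0,0,0,0]

```text
clock: 26.7
position: [676.5, 45.5, 213.5]
ee_rot: [0.924, 0.382, 0.001, -0.0]
contact_force: [0.2, 0.9, -2.8]
gripper_width: 48.6
```

```bash
python3 go.py 478.2 287.4 212 45
```

```text
t 26.7 pos [676.5  45.5 213.5] psi 45.0 tilt 0.09 w 48.6 F [ 0.2  0.9 -2.8] J [ 0.3   0.47  0.16 -0.   -1.25  2.05]
-> (478.2, 287.4, 212.0, 45.0) turn z deg -0.0 then shift cm (in turned tool axes) [  3.08 -31.13   0.15]
```

The grip reads 48.5 mm where I expected about 55, so I'll look before carrying on.

Run:
```python
from bench import *
from h import *
o=[]
for n,(a,b,c,e) in {'scene':(110,290,200,360),'top':(90,270,200,360)}.items():
    d=get_image(n);im=cv2.cvtColor(d['image'],cv2.COLOR_RGB2BGR)
    u,v=proj(d,[676,45,215]); print(n,u,v); u,v=int(u),int(v)
    o.append(cv2.resize(im[max(0,v-60):max(0,v-60)+120,u-66:u+66],(390,355),interpolation=cv2.INTER_CUBIC))
cv2.imwrite('pics/p1.png',np.hstack(o))
```

```text
scene 278.301033399523 184.41051921504382
top 249.05043517844325 178.729824939062
```

View pics/p1.png

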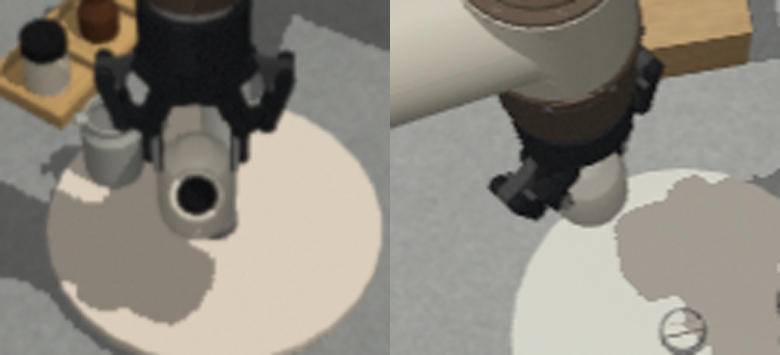

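Run:
```python
import pickle
from h import *
D=pickle.load(open('d0.pkl','rb'))
a=np.linspace(0,2*np.pi,90)
for k in (-25,-15,-8,0,8):
    c=np.array([676.5,45.5])+k*np.array([.707,.707]); o=[k]
    for n in('scene','top'):
        P=np.array([proj(D[n],[c[0]+r*np.cos(t),c[1]+r*np.sin(t),178+z]) for r,z in((26,0),(29,12),(29,50)) for t in a])
        o+=[n,'umin/max',P[:,0].min().round(1),P[:,0].max().round(1),'vmax',P[:,1].max().round(1)]
    print(*o)
```

```text
-25 scene umin/max 265.1 291.9 vmax 195.6 top umin/max 243.1 271.2 vmax 202.4
-15 scene umin/max 264.9 291.8 vmax 199.2 top umin/max 239.7 267.8 vmax 199.3
-8 scene umin/max 264.8 291.8 vmax 201.7 top umin/max 237.3 265.5 vmax 197.2
0 scene umin/max 264.7 291.8 vmax 204.6 top umin/max 234.6 262.8 vmax 194.7
8 scene umin/max 264.5 291.7 vmax 207.5 top umin/max 231.8 260.2 vmax 192.3
```

Both views put the held pig within about 3 mm of the gripper axis and upright, so the grip is only a bit higher on the dome. I carry on.

Call:
servo_tool:
  rows:
    - [0,0.2,-1.9,0,0,0,0]
    - [0,0.36,-3.65,0,0,0,0]
    - [0,0.36,-3.65,0,0,0,0]
    - [0,0.36,-3.65,0,0,0,0]
    - [0,0.36,-3.65,0,0,0,0]
    - [0,0.36,-3.65,0,0,0,0]
    - [0,0.36,-3.65,0,0,0,0]
    - [0,0.36,-3.65,0,0,0,0]
    - [0,0.36,-3.65,0,0,0,0]
    - [0,0,0,0,0,0,0]
    - [0,0,0,0,0,0,0]
    - [0,0,0,0,0,0,0]

```text
clock: 28.0
position: [478.7, 286.3, 211.8]
ee_rot: [0.924, 0.382, -0.001, 0.0]
contact_force: [0.5, -0.0, -2.4]
gripper_width: 48.5
```

```bash
python3 go.py 479.5 288.5 41.8 45
```

```text
t 28.0 pos [478.7 286.3 211.8] psi 45.0 tilt 0.12 w 48.5 F [ 0.5 -0.  -2.4] J [ 0.83  0.27 -0.16  0.   -1.14  1.53]
-> (479.5, 288.5, 41.8, 45.0) turn z deg -0.0 then shift cm (in turned tool axes) [ 0.21 -0.09 17.  ]
```

Call:
servo_tool:
  rows:
    - [0,0.1,-0.1,2.5,0,0,0]
    - [0,0,0,4,0,0,0]
    - [0,0,0,4,0,0,0]
    - [0,0,0,3,0,0,0]
    - [0,0,0,1.8,0,0,0]
    - [0,0,0,0.6,0,0,0]
    - [0,0,0,0,0,0,0]
    - [0,0,0,0,0,0,0]
    - [0,0,0,0,0,0,0]

```text
clock: 28.9
position: [479.7, 289.0, 55.2]
ee_rot: [0.924, 0.383, 0.001, -0.001]
contact_force: [0.6, -0.1, -1.6]
gripper_width: 48.3
```

```bash
python3 go.py 479.5 288.5 41.8 45
```

```text
t 28.9 pos [479.7 289.   55.2] psi 45.0 tilt 0.17 w 48.3 F [ 0.6 -0.1 -1.6] J [ 0.83  0.44 -0.35  0.   -0.78  1.52]
-> (479.5, 288.5, 41.8, 45.0) turn z deg -0.0 then shift cm (in turned tool axes) [-0.05  0.02  1.34]
```

Call:
servo_tool:
  rows:
    - [0,0,0,0.5,0,0,0]
    - [0,0,0,0.4,0,0,0]
    - [0,0,0,0.2,0,0,0]
    - [0,0,0,0,0,0,0]
    - [0,0,0,0,0,0,0]

```text
clock: 29.4
position: [478.8, 288.5, 42.8]
ee_rot: [0.924, 0.383, -0.0, 0.0]
contact_force: [-0.4, 1.1, -1.4]
gripper_width: 48.3
```

Call:
servo_tool:
  rows:
    - [0,0,0,0.1,0,0,0]
    - [0,0,0,0,0,0,0]
    - [0,0,0,0,0,0,0]

```text
clock: 29.7
position: [478.9, 288.5, 42.1]
ee_rot: [0.924, 0.383, 0.0, -0.0]
contact_force: [0.2, -0.1, -0.3]
gripper_width: 48.3
```

Call:
servo_tool:
  rows:
    - [0,0,0,0.1,0,0,0]
    - [0,0,0,0,0,0,0]
    - [0,0,0,0,0,0,0]

```text
clock: 30.0
position: [478.9, 288.5, 42.0]
ee_rot: [0.924, 0.383, 0.0, 0.0]
contact_force: [-2.5, -2.0, 5.8]
gripper_width: 48.4
```

Call:
servo_tool:
  rows:
    - [0.65,0,0,0,0,0,0]
    - [0.8,0,0,0,0,0,0]
    - [1,0,0,0,0,0,0]
    - [1,0,0,0,0,0,0]
    - [1,0,0,0,0,0,0]
    - [1,0,0,0,0,0,0]
    - [1,0,0,-2,0,0,0]
    - [1,0,0,-3,0,0,0]
    - [1,0,0,-4,0,0,0]
    - [1,0,0,-4,0,0,0]
    - [1,0,0,-4,0,0,0]
    - [1,0,0,0,0,0,0]

```text
clock: 31.2
position: [481.7, 290.6, 217.6]
ee_rot: [0.924, 0.383, 0.006, -0.002]
contact_force: [1.1, -0.0, 0.1]
gripper_width: 85.4
```

```bash
python3 go.py 614.5 -128.5 215 -33 614.5 -128.5 68 -33
python3 - <<'E'
from bench import *
from h import *
d=get_image('scene');im=cv2.cvtColor(d['image'],cv2.COLOR_RGB2BGR)
cv2.imwrite('pics/q1.png',np.hstack([cv2.resize(im[195:315,340:460],(400,400),interpolation=cv2.INTER_CUBIC),cv2.resize(im[80:200,200:320],(400,400),interpolation=cv2.INTER_CUBIC)]))
E
```

```text
t 31.2 pos [481.7 290.6 217.6] psi 45.1 tilt 0.77 w 85.4 F [ 1.1 -0.   0.1] J [ 0.83  0.27 -0.15  0.   -1.14  1.52]
-> (614.5, -128.5, 215.0, -33.0) turn z deg 78.1 then shift cm (in turned tool axes) [33.96 27.91  0.26]
-> (614.5, -128.5, 68.0, -33.0) turn z deg 0.0 then shift cm (in turned tool axes) [ 0.  -0.  14.7]
```

View pics/q1.png

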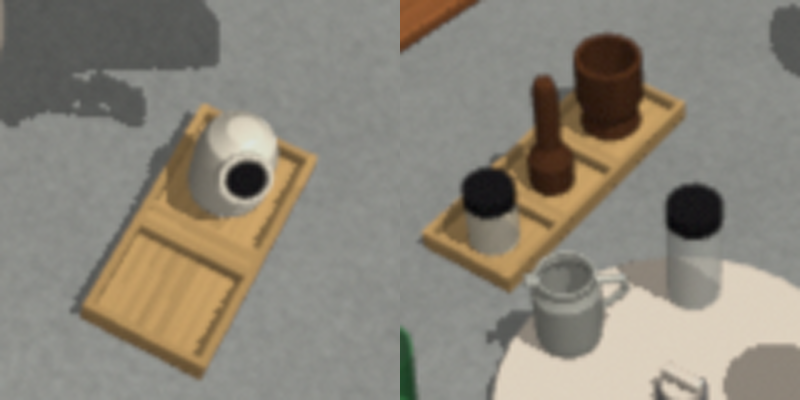

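The pig (235,165) and the three items on tray_three all stand upright in their compartments. The jug is last.

Call:
servo_tool:
  rows:
    - [1,0,0,0,0,0,7.8]
    - [1,0,0,0,0,0,7.8]
    - [1,0,0,0,0,0,7.8]
    - [1,0,0,0,0,0,7.8]
    - [1,0,0,0,0,0,7.8]
    - [1,0,0,0,0,0,7.8]
    - [1,0,0,0,0,0,7.8]
    - [1,0,0,0,0,0,7.8]
    - [1,0,0,0,0,0,7.8]
    - [1,0,0,0,0,0,7.8]
    - [1,0,0,0,0,0,0]

```text
clock: 32.35
position: [478.1, 288.0, 209.3]
ee_rot: [0.959, -0.284, -0.001, 0.001]
contact_force: [-0.6, 0.3, 0.1]
gripper_width: 85.3
```

Call:
servo_tool:
  rows:
    - [1,3.4,2.79,0,0,0,0]
    - [1,3.4,2.79,0,0,0,0]
    - [1,3.4,2.79,0,0,0,0]
    - [1,3.4,2.79,0,0,0,0]
    - [1,3.4,2.79,0,0,0,0]
    - [1,3.4,2.79,0,0,0,0]
    - [1,3.4,2.79,0,0,0,0]
    - [1,3.4,2.79,0,0,0,0]
    - [1,3.4,2.79,0,0,0,0]
    - [1,3.4,2.79,0,0,0,0]
    - [1,0,0,0,0,0,0]
    - [1,0,0,0,0,0,0]

```text
clock: 33.55
position: [611.3, -131.8, 209.3]
ee_rot: [0.959, -0.284, -0.001, 0.0]
contact_force: [0.8, -0.3, -0.7]
gripper_width: 85.4
```

```bash
python3 go.py 614.5 -128.5 68 -33
```

```text
t 33.5 pos [ 611.3 -131.8  209.3] psi -33.0 tilt 0.15 w 85.4 F [ 0.8 -0.3 -0.7] J [ 0.05  0.39  0.01 -0.   -1.19  0.95]
-> (614.5, -128.5, 68.0, -33.0) turn z deg -0.0 then shift cm (in turned tool axes) [ 0.09 -0.45 14.13]
```

Call:
servo_tool:
  rows:
    - [1,0.1,-0.5,2,0,0,0]
    - [1,0,0,3.5,0,0,0]
    - [1,0,0,3.5,0,0,0]
    - [1,0,0,3.3,0,0,0]
    - [1,0,0,1.5,0,0,0]
    - [1,0,0,0.6,0,0,0]
    - [1,0,0,0,0,0,0]
    - [0,0,0,0,0,0,0]
    - [0,0,0,0,0,0,0]
    - [0,0,0,0,0,0,0]
    - [0,0,0,0,0,0,0]
    - [0,0,0,0,0,0,0]

```text
clock: 34.75
position: [616.7, -127.4, 68.9]
ee_rot: [0.959, -0.284, 0.002, -0.0]
contact_force: [-1.6, -1.1, 6.6]
gripper_width: 47.0
```

Call:
servo_tool:
  rows:
    - [0,0,0,0,0,0,0]
    - [0,0,0,0,0,0,0]
    - [0,0,0,0,0,0,0]

```text
clock: 35.05
position: [616.7, -127.4, 68.9]
ee_rot: [0.959, -0.284, 0.002, -0.0]
contact_force: [-0.1, 0.4, 7.0]
gripper_width: 46.7
```

Call:
servo_tool:
  rows:
    - [0,0,0,-1,0,0,0]
    - [0,0,0,-3,0,0,0]
    - [0,0,0,-4,0,0,0]
    - [0,0,0,-4,0,0,0]
    - [0,0,0,-2.4,0,0,0]
    - [0,0,0,0,0,0,0]
    - [0,0,0,0,0,0,0]

```text
clock: 35.75
position: [614.7, -126.8, 210.4]
ee_rot: [0.959, -0.284, -0.001, -0.0]
contact_force: [-0.0, -0.3, -3.1]
gripper_width: 46.4
```

```bash
python3 go.py 580.8 313.8 212 -33
```

```text
t 35.8 pos [ 614.7 -126.8  210.4] psi -33.0 tilt 0.08 w 46.4 F [-0.  -0.3 -3.1] J [ 0.05  0.39  0.01 -0.   -1.19  0.94]
-> (580.8, 313.8, 212.0, -33.0) turn z deg -0.0 then shift cm (in turned tool axes) [-26.84 -35.1   -0.16]
```

Call:
servo_tool:
  rows:
    - [0,-1.24,-1.6,0,0,0,0]
    - [0,-2.56,-3.35,0,0,0,0]
    - [0,-2.56,-3.35,0,0,0,0]
    - [0,-2.56,-3.35,0,0,0,0]
    - [0,-2.56,-3.35,0,0,0,0]
    - [0,-2.56,-3.35,0,0,0,0]
    - [0,-2.56,-3.35,0,0,0,0]
    - [0,-2.56,-3.35,0,0,0,0]
    - [0,-2.56,-3.35,0,0,0,0]
    - [0,-2.56,-3.35,0,0,0,0]
    - [0,-2.56,-3.35,0,0,0,0]
    - [0,0,0,0,0,0,0]

```text
clock: 36.95
position: [579.7, 317.7, 206.9]
ee_rot: [0.96, -0.282, -0.002, 0.002]
contact_force: [0.1, -1.0, -2.5]
gripper_width: 46.5
```

Call:
servo_tool:
  rows:
    - [0,0,0,0,0,0,0]
    - [0,0,0,0,0,0,0]

```text
clock: 37.15
position: [581.0, 312.3, 209.1]
ee_rot: [0.959, -0.284, -0.001, 0.001]
contact_force: [-0.2, 0.2, -1.0]
gripper_width: 47.1
```

```bash
python3 go.py 580.8 313.8 44.9 -33
python3 - <<'E'
from bench import *
from h import *
o=[]
for n in('scene','top'):
    d=get_image(n);im=cv2.cvtColor(d['image'],cv2.COLOR_RGB2BGR)
    s=read_state()['position'];u,v=proj(d,s); print(n,u.round(1),v.round(1),proj(d,s-[0,0,39]).round(1)); u,v=int(u),int(v)
    o.append(cv2.resize(im[max(0,v-50):max(0,v-50)+130,u-66:u+66],(390,384),interpolation=cv2.INTER_CUBIC))
cv2.imwrite('pics/j1.png',np.hstack(o))
E
```

```text
t 37.1 pos [581.  312.3 209.1] psi -33.0 tilt 0.2 w 47.1 F [-0.2  0.2 -1. ] J [ 0.74  0.45  0.1  -0.   -1.23  0.26]
-> (580.8, 313.8, 44.9, -33.0) turn z deg -0.0 then shift cm (in turned tool axes) [-0.09 -0.12 16.42]
scene 403.1 234.1 [399.8 244.6]
top 121.6 226.6 [127.9 229.8]
```

View pics/j1.png

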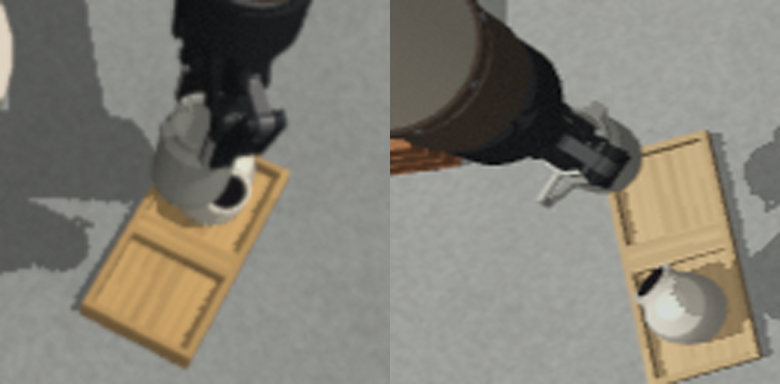

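The jug is held upright and centred over the smaller compartment, its handle clear of the pig. Lowering.

Call:
servo_tool:
  rows:
    - [0,0,-0.1,2.5,0,0,0]
    - [0,0,0,4,0,0,0]
    - [0,0,0,4,0,0,0]
    - [0,0,0,3,0,0,0]
    - [0,0,0,1.5,0,0,0]
    - [0,0,0,0.4,0,0,0]
    - [0,0,0,0,0,0,0]
    - [0,0,0,0,0,0,0]
    - [0,0,0,0,0,0,0]

```text
clock: 38.15
position: [583.0, 314.7, 58.6]
ee_rot: [0.959, -0.284, 0.001, -0.001]
contact_force: [0.5, -0.3, -1.2]
gripper_width: 46.9
```

```bash
python3 go.py 580.8 313.8 44.9 -33
```

```text
t 38.1 pos [583.  314.7  58.6] psi -33.0 tilt 0.18 w 46.9 F [ 0.5 -0.3 -1.2] J [ 0.74  0.58 -0.08  0.   -0.91  0.26]
-> (580.8, 313.8, 44.9, -33.0) turn z deg -0.0 then shift cm (in turned tool axes) [-0.13  0.2   1.37]
```

Call:
servo_tool:
  rows:
    - [0,-0.1,0.1,0.5,0,0,0]
    - [0,0,0,0.4,0,0,0]
    - [0,0,0,0.2,0,0,0]
    - [0,0,0,0,0,0,0]
    - [0,0,0,0,0,0,0]

```text
clock: 38.65
position: [580.8, 314.0, 45.7]
ee_rot: [0.959, -0.284, 0.0, 0.0]
contact_force: [0.7, -0.9, -1.7]
gripper_width: 46.8
```

Call:
servo_tool:
  rows:
    - [0,0,0,0.1,0,0,0]
    - [0,0,0,0,0,0,0]
    - [0,0,0,0,0,0,0]

```text
clock: 38.95
position: [580.9, 314.1, 45.1]
ee_rot: [0.959, -0.284, 0.0, -0.0]
contact_force: [0.4, 0.2, -0.2]
gripper_width: 46.7
```

Call:
servo_tool:
  rows:
    - [0,0,0,0.1,0,0,0]
    - [0,0,0,0,0,0,0]
    - [0,0,0,0,0,0,0]

```text
clock: 39.25
position: [581.1, 314.1, 45.0]
ee_rot: [0.959, -0.284, 0.0, -0.0]
contact_force: [-2.0, -0.5, 5.4]
gripper_width: 46.6
```

Touched down. I release, rise and back away for a final look.

Call:
servo_tool:
  rows:
    - [0.65,0,0,0,0,0,0]
    - [0.8,0,0,0,0,0,0]
    - [1,0,0,0,0,0,0]
    - [1,0,0,0,0,0,0]
    - [1,0,0,0,0,0,0]
    - [1,0,0,0,0,0,0]
    - [1,0,0,-2,0,0,0]
    - [1,0,0,-3,0,0,0]
    - [1,0,0,-4,0,0,0]
    - [1,0,0,-4,0,0,0]
    - [1,0,0,-4,0,0,0]
    - [1,0,0,-3,0,0,0]

```text
clock: 40.45
position: [581.3, 314.2, 247.2]
ee_rot: [0.959, -0.284, 0.001, -0.001]
contact_force: [-0.6, 0.7, -0.2]
gripper_width: 85.6
```

Call:
servo_tool:
  rows:
    - [1,-4,-2.5,0,0,0,0]
    - [1,-4,-2.5,0,0,0,0]
    - [1,-4,-2.5,0,0,0,0]
    - [1,-4,-2.5,0,0,0,0]
    - [1,-4,-2.5,0,0,0,0]
    - [1,-4,-2.5,0,0,0,0]
    - [1,0,0,0,0,0,0]
    - [1,0,0,0,0,0,0]

```text
clock: 41.25
position: [460.2, 571.4, 242.8]
ee_rot: [0.959, -0.283, -0.0, 0.001]
contact_force: [1.0, -0.6, -0.8]
gripper_width: 85.6
```

```bash
python3 go.py
python3 - <<'E'
from bench import *
import pickle
from h import *
D={n:get_image(n) for n in('scene','top')}; pickle.dump(D,open('d1.pkl','wb'))
d=D['top'];im=cv2.cvtColor(d['image'],cv2.COLOR_RGB2BGR)
r=lambda a:cv2.resize(a,(385,490),interpolation=cv2.INTER_CUBIC)
cv2.imwrite('pics/f1.png',np.hstack([r(im[210:315,113:195.__int__()]),r(im[210:330,340:434])]))
s=cv2.cvtColor(D['scene']['image'],cv2.COLOR_RGB2BGR)
cv2.imwrite('pics/f2.png',cv2.resize(s[80:320,180:450],None,fx=2.4,fy=2.4,interpolation=cv2.INTER_CUBIC))
D0=pickle.load(open('d0.pkl','rb'))
for n in('top','scene'):
    f=[]
    for q in(D0,D):
        h=cv2.cvtColor(q[n]['image'],cv2.COLOR_RGB2HSV)
        g=cv2.inRange(h,(45,90,20),(85,255,255)); M=cv2.moments(g); t=(M['m10']/M['m00'],M['m01']/M['m00'])
        k=(q[n]['image'].max(2)<45).astype(np.uint8); mm=np.zeros_like(k); a=(slice(245,273),slice(300,330)) if n=='top' else (slice(128,155),slice(275,302)); mm[a]=k[a]; M=cv2.moments(mm); f.append((np.round(t,1),np.round((M['m10']/M['m00'],M['m01']/M['m00']),1)))
    print(n,'tumbler,tallcap before/after',f)
E
```

```text
t 41.2 pos [460.2 571.4 242.8] psi -32.9 tilt 0.09 w 85.6 F [ 1.  -0.6 -0.8] J [ 1.11  0.56  0.38 -0.   -1.39 -0.12]  File "<stdin>", line 7
    cv2.imwrite('pics/f1.png',np.hstack([r(im[210:315,113:195.__int__()]),r(im[210:330,340:434])]))
                                                             ^
SyntaxError: invalid decimal literal
```

Run:
```python
from bench import *
import pickle
from h import *
D={n:get_image(n) for n in('scene','top')}; pickle.dump(D,open('d1.pkl','wb'))
d=D['top'];im=cv2.cvtColor(d['image'],cv2.COLOR_RGB2BGR)
r=lambda a:cv2.resize(a,None,fx=4.2,fy=4.2,interpolation=cv2.INTER_CUBIC)
cv2.imwrite('pics/f1.png',np.hstack([r(im[210:330,105:197]),r(im[210:330,340:434])]))
s=cv2.cvtColor(D['scene']['image'],cv2.COLOR_RGB2BGR)
cv2.imwrite('pics/f2.png',cv2.resize(s[80:320,180:450],None,fx=2.4,fy=2.4,interpolation=cv2.INTER_CUBIC))
D0=pickle.load(open('d0.pkl','rb'))
for n in('top','scene'):
    f=[]
    for q in(D0,D):
        h=cv2.cvtColor(q[n]['image'],cv2.COLOR_RGB2HSV)
        g=cv2.inRange(h,(45,90,20),(85,255,255)); M=cv2.moments(g); t=(M['m10']/M['m00'],M['m01']/M['m00'])
        k=(q[n]['image'].max(2)<45).astype(np.uint8); mm=np.zeros_like(k); a=(slice(245,273),slice(300,330)) if n=='top' else (slice(128,155),slice(275,302)); mm[a]=k[a]; M=cv2.moments(mm); f.append((np.round(t,1),np.round((M['m10']/M['m00'],M['m01']/M['m00']),1)))
    print(n,'tumbler,tallcap before/after',f)
```

```text
top tumbler,tallcap before/after [(array([343.6, 165.6]), array([314.4, 258. ])), (array([343.6, 165.6]), array([314.4, 258. ]))]
scene tumbler,tallcap before/after [(array([240.6, 181. ]), array([287.6, 143.3])), (array([240. , 181.1]), array([287.6, 143.3]))]
```

View pics/f1.png

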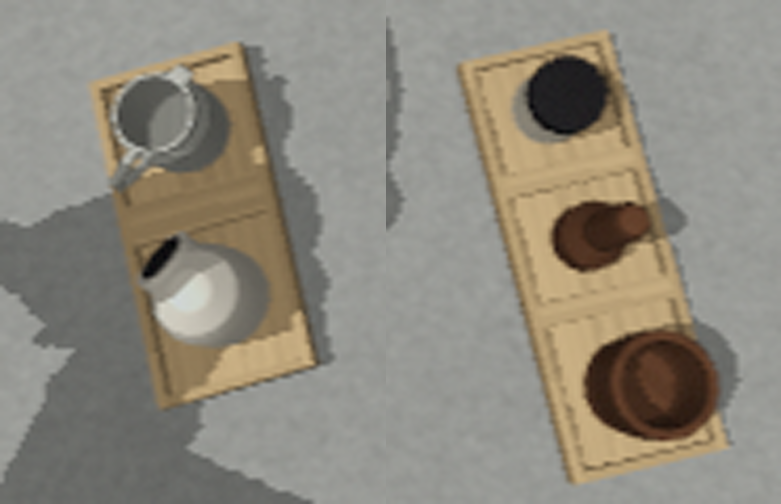

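View pics/f2.png

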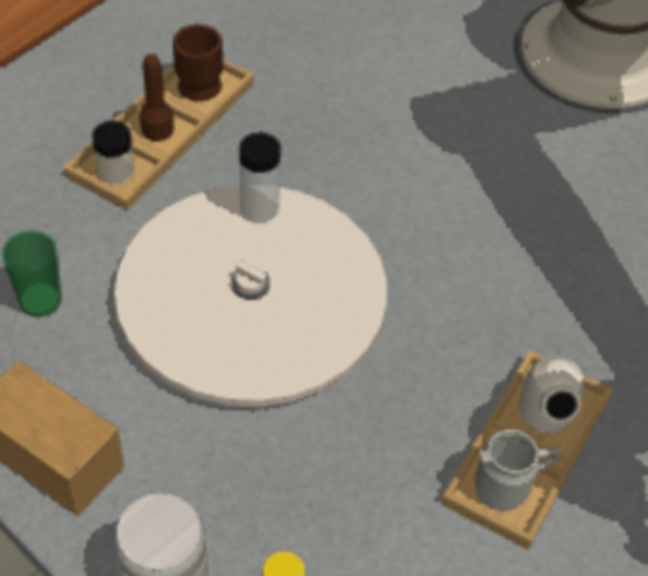

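Run:
```python
import pickle
from h import *
d=pickle.load(open('d1.pkl','rb'))['top']
T={2:((525.7,299.6),14.4),3:((490.7,-285.9),11.1)}
for n,t,(x,y),z,c in (('jug',2,(155,114),78,57),('pig',2,(208,298),50,-49),('jar',3,(568,95),68,88),('pestle tip',3,(637,220),118,9),('pestle head',3,(588,237),30,9),('mortar',3,(664,384),81,-79)):
    u=(105+x/4.2 if t==2 else 340+(x-386.4)/4.2)-.4; w=onz(d,(u,210+y/4.2-.4),z)[:2]
    (c0,a)=T[t]; a=np.radians(a); v=w-c0; print(n,'tray xy',(v@[np.cos(a),np.sin(a)]).round(1),(v@[-np.sin(a),np.cos(a)]).round(1),'want',c)
from bench import *
print(job_done())
```

```text
jug tray xy 56.4 -2.5 want 57
pig tray xy -49.1 -1.6 want -49
jar tray xy 87.7 1.9 want 88
pestle tip tray xy 8.2 -1.9 want 9
pestle head tray xy 8.0 2.7 want 9
mortar tray xy -80.4 -2.4 want -79
the job is handed in; nothing more can be done
None
```

Both kits are made up and the job is handed in, at about 41 s of the 134 s allowed. The hand-in gives no verdict.

- **Placing:** I measured everything from one pair of pictures. I then moved the mortar, short jar, pestle, salt pig and milk jug in turn and set each down until the wrist force showed floor contact. Touchdown heights matched the prediction to within about 0.3 mm.
- **Final checks:** In the last pictures all five stand upright in their compartments. Measured positions are within 1.5 mm of the compartment centre along the tray and 3 mm across. The tall jar and tumbler moved less than a pixel, and the arm is well clear.
- **Disagreements:** All grips read about 2.5–3 mm under the true width. The pig and jug read lower still, 48.5 mm and 46.7 mm against about 55 mm and 51 mm expected. I found no clear cause. The pictures showed both held upright and roughly centred (the pig measured within about 3 mm), and both landed at the expected height.

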